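# Re-tension the cam clamp on a mosaic easel

## Task

The cam clamp on the sloping easel is too slack to hold this mosaic panel: flip its lever fully open, screw the bar-shaped nut down by feel until the foot just comes to bear on the panel (finger-tight, no further), then flip the lever fully closed. Leave the panel lying where it is, do not lean on it, and do not disturb the things around the easel.

Things in the scene. Friction and masses are not known exactly. Their poses are not given: they have to be found in the camera images.
- easel: wooden easel fixed to the table; its board (280 mm up the slope, 380 mm wide) slopes 30 degrees, low side to the robot's right. Origin on the table under the board's middle, 95 mm below the board's face; x horizontal towards the uphill side, y level, to the left seen from the low side, z up. In these axes the board's outward normal N is (-0.5, 0, 0.866), uphill is (0.866, 0, 0.5).
- panel: plywood mosaic panel, 180 mm up the slope, 200 mm wide, 16 mm thick plus 3 mm tiles, about 0.7 kg, loose, lying on the board against a ledge at its lower edge. Origin at the centre of its underside; x up the slope, y as the easel's, z along N.
- strap: the clamp's steel bar, 152 x 34 x 16 mm, level along the easel's y; slides along N on a post beside the panel (on its +y side). Origin on the post's axis at the bar's underside. 100 mm along -y it carries the lever above and, below, over the panel's margin, a 30 mm rubber foot whose length below the bar differs each time and is not told: lever closed, it clears the panel by 0.5 to 9 mm at first.
- lever (a joint): angle of the cam lever, rad: 0 closed (parallel to the board, pointing down the slope), 1.85 fully open (past upright, leaning up the slope); stays where left. Closing pushes the foot 5 mm down, evenly over the swing. Turning it takes about 0.15 Nm when the foot is free, about 0.25 Nm to close it when the foot presses the panel.
- lever_hinge (a point): centre of the lever's pivot, on the bar, about 30 mm above the bar's underside; the pivot axis is the easel's y.
- lever_grip (a point): a good place to hold the aluminium lever, 100 mm from the pivot along it. The lever is a flat blade 14 mm wide (along y), 10 mm thick, its rounded end 121 mm from the pivot. Closed, there are over 35 mm free beneath the blade.
- nut (a joint): angle of the nut, rad; grows clockwise seen from above along its axis N, lowering bar, lever and foot 4.5 mm per rad. Needs 1.1 to 3.2 rad. Friction 0.20 Nm, steady, until, lever open, the foot bears on the panel: there the torque steps up by 0.11 to 0.31 Nm (foot spring: 25 N preload, then 2 N per mm); no hard stop, stays where left.
- nut_grip (a point): centre of the nut's black bar, 68 mm long, 16 mm wide, 24 mm high, on top of the post; x along the bar's length, z along N. The nut does not move along its axis; 26 mm or more is free between it and the steel bar below. The lever's pivot is 100 mm off along -y of the easel.
- bowl: white bowl of stone chips, 170 mm wide, a bystander; origin under its centre
- pot: terracotta pot, 72 mm wide, 85 mm high, a bystander; origin under its centre
- brush: brush with a handle, 190 mm long, a bystander
- nippers: tile nippers, 190 mm long, a bystander

How it is judged:
On the way, in this order (a step that is already met when the one before it is completed fails the run):
1. the lever is flipped fully open (value of joint lever above 1.5 rad), for 0.2 s.
2. with the lever open, the nut is screwed down (value of joint lever above 1.35 rad and distance of strap from where it was at the start of the episode above 0.0025 m), for 0.2 s.
At the end, for the whole second after the job is handed in: the lever is closed (below 0.15 rad), the foot presses the panel with 29 to 41 N (35 N when the nut was stopped just at touch; 3 mm of strap travel either way is allowed), and the panel lies at rest within 12 mm of where it was (value of joint lever below 0.15 rad and contact force between strap and panel between 29 and 41 N and distance of panel from where it was at the start of the episode below 0.012 m and linear speed of panel below 0.01 m/s).
It fails at once if the panel is shoved out of place (distance of panel from where it was at the start of the episode above 0.015 m).
It fails at once if the robot leans on the panel (contact force between the arm and panel above 20 N).
It fails at once if the fingers lean on the panel (contact force between the fingers and panel above 20 N).
It fails at once if the panel is clamped far too hard (contact force between strap and panel above 60 N).
It fails at once if a bystander is disturbed (distance of any of bowl, pot, brush, nippers from where it was at the start of the episode above 0.03 m).
It also fails if it takes over 72 s, if anything falls off the work surface, if the arm or the gripper's body presses on something with over 40 N, if the wrist force passes 120 N, or if a joint passes its speed limit or range.

## Robot

A 6-joint arm with a two-finger parallel gripper is mounted at the origin on the work surface. World frame = base frame: x ahead of the robot, y to its left, z up, the work surface at z = 0. Lengths are in m, angles in rad, forces in N, time in s.
With the tool pointing down it reaches from about 0.15 to 0.775 m from the base axis. Payload 6.1 kg.
Tool frame: the origin (TCP) lies between the finger pads; the fingertips stand 11 mm ahead of it and the grasp point (between the pads) lies 8 mm behind it; z points along the fingers, y is the line along which they close (so a half turn about z gives the same grasp; the last joint's range is limited). The gripper opens to 85 mm and grips with 20 to 120 N. Pads are 22 mm wide; open, the fingers measure 114 mm over their backs; the gripper's body (76 mm by 85 mm) begins 54 mm behind the grasp point. The pads swing forward as they close: fully open they stand 13 mm farther back than shut.
Start: joints at [-1.278, 0.126, -0.04, 1.405, 0, 1.571], TCP at [0.152, -0.503, 0.242] pointing down, gripper open.
Joint ranges: [-2.72, 2.72], [-0.95, 1.95], [-1.27, 1.35], [-1.78, 2.02], [-1.46, 1.47], [-3.14, 3.14]. Speed limits (rad/s): [2.39, 2.39, 3.01, 3.14, 3.14, 3.14].

## Interface

Orientations are given as a unit quaternion [w, x, y, z].
In Python, from bench import arm, cams, hand_in gives the robot as it stands.
- The arm moves only by the tool carry_out, never from a script. Its arguments are lists of equal length, an entry for each row: "travel": the shift along the tool's x, y, z in m, a list of three; "twist": the turn about the tool's z in rad; "jaw": the closure, from -1 (fully open) to 1 (shut). A call has 1 to 8 rows; each row is the pose to reach, as a shift and turn from the pose commanded when the call began, along the tool's axes at that moment; what a row does not reach only later rows make up. A row lasts 1/10 s, in which the tool goes at most 50 mm and 8.59 degrees, less where a joint would pass 70% of its speed; a pose out of reach is approached as far as the arm can. A call with a gripper value outside its range is refused whole. The fingers move at their own pace and stop on an object; "force" is the grip in N (left out, the last holds). Time passes only in rows, so rows that repeat a pose let the fingers close. It gives the time, the measured TCP pose, the force, the opening and the grip force at its end, in the units of the state.
- arm.state(): the state, without advancing time (a new reading comes with each control period).
- cams.read_camera(name): name is "scene" or "top" or "wrist"; returns a dict with "img" (384x512x3 uint8, red, green, blue), "fov_y" (degrees; the focal length in pixels is half the picture's height over the tangent of half this angle, whatever the lens; pixels are square), "cx", "cy" (the principal point, pixels), "D" ([k1, k2, p1, p2, k3] as OpenCV has them; the pictures are not rectified), "rvec" (rotation vector, rad) and "tvec" (3), from world to camera coordinates, as OpenCV has them. Camera axes: x right, y down, z forward; pixel columns grow to the right and rows downward; lengths in m; the calibration is good to about 2 mm. A picture is of the moment at which its call begins. There is no depth.
- hand_in(): hands the job in; it is judged then, once.
The state is a dict: "clock": time; "joints": joint angles; "joint_vel": joint speeds; "joint_torque": joint torques, N m; "tcp_pos": TCP position; "tcp_rot": TCP orientation; "ft_force": force on the tool from outside, world axes, zero at the start; "ft_torque": the same for the moment, N m; "width": finger opening in m; "finger_force": force on a finger pad.
Only numpy, scipy, OpenCV 4.12 (cv2) and the standard library are available. Lean on these libraries where they do the work, as an engineer would, in place of code of your own. Each camera call takes 0.05 s, during which the arm holds its last target. There are 200 camera calls.

## Working session

There is one attempt and no reset: what is moved stays moved. The work goes in short steps, Python scripts to look and compute and a tool call to move; the robot and the scene stay as the last step left them, time stands still between calls to the robot, and variables do not carry over. Pictures are saved under pics/ and viewed, at most 10 in all, crops included, and the job is handed in when it is done.

Besides the shell and the picture viewer there is one more tool, called after "Request:" by a JSON object that holds its "api" and its "payload". carry_out: Moves the arm, as the interface text tells. Its arguments: {"type":"object","properties":{"travel":{"type":"array","items":{"type":"array","items":{"type":"number"}}},"twist":{"type":"array","items":{"type":"number"}},"jaw":{"type":"array","items":{"type":"number"}},"force":{"type":"number"}},"required":["travel","twist","jaw"]}

```bash
mkdir -p pics; ls; python3 - <<'E'
from bench import arm,cams
import cv2
s=arm.state();print({k:(v if not hasattr(v,'__len__') else [round(float(a),4) for a in v]) for k,v in s.items()})
for n in("scene","top","wrist"):
    c=cams.read_camera(n);cv2.imwrite(f"pics/{n}0.png",c["img"][:,:,::-1])
    print(n,{k:v for k,v in c.items() if k!="img"})
E
```

```text
pics
{'clock': 0.0, 'joints': [-1.278, 0.1264, -0.0406, 1.4054, 0.0, 1.5708], 'joint_vel': [0.0011, -0.0003, 0.0002, -0.0006, 0.0014, -0.0005], 'joint_torque': [0.0014, -43.592, 35.2921, 0.0176, 0.0002, -0.0], 'tcp_pos': [0.1514, -0.5023, 0.2415], 'tcp_rot': [-0.0008, 0.9893, 0.1459, -0.0001], 'ft_force': [-0.3515, 0.7885, -0.2263], 'ft_torque': [-0.024, -0.0271, -0.0092], 'finger_force': 0.0, 'width': 0.08557506316687129}
scene {'fov_y': 49.177309312703095, 'cx': 253.07108094610257, 'cy': 189.57609468360843, 'D': array([-0.04175143,  0.        ,  0.        ,  0.        ,  0.        ]), 'rvec': array([ 1.95316288,  1.83093262, -0.51341948]), 'tvec': array([-0.03989389, -0.37203275,  1.68089434])}
top {'fov_y': 45.32967069269115, 'cx': 257.41075343013694, 'cy': 182.91139688737175, 'D': array([0.04871673, 0.        , 0.        , 0.        , 0.        ]), 'rvec': array([ 2.17409755, -2.12922058,  0.13376013]), 'tvec': array([-0.01066181,  0.54146729,  1.66800377])}
wrist {'fov_y': 58.87857645550629, 'cx': 253.6005273750466, 'cy': 191.7508081147896, 'D': array([-0.09426541,  0.        ,  0.        ,  0.        ,  0.        ]), 'rvec': array([-2.30760528,  1.71259544,  0.2788028 ]), 'tvec': array([-0.52439973, -0.04243594,  0.38146329])}
```

View pics/scene0.png

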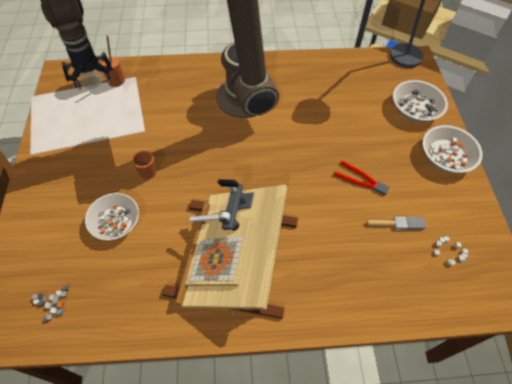

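View pics/top0.png

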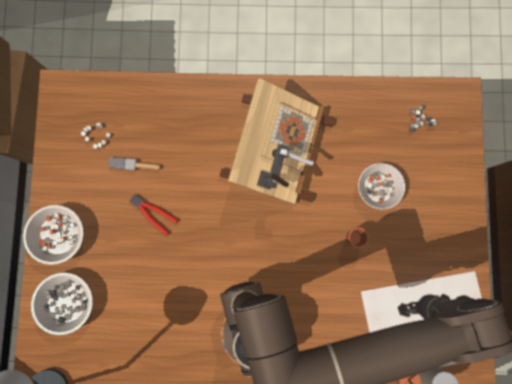

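The scene view shows the easel around (235,245), the lever's silvery blade at (190-228,216), and the nut's black bar at (230,184). In the top view the clamp is at (265-312,150-185), with the pot at (357,237) and the bowl at (382,186). I'll zoom in on both views.

```bash
cat > h.py <<'E'
import numpy as np,cv2
from bench import arm,cams
from scipy.spatial.transform import Rotation as R
def KD(c):
    f=192/np.tan(np.radians(c["fov_y"])/2)
    return np.array([[f,0,c["cx"]],[0,f,c["cy"]],[0,0,1.]]),np.array(c["D"],float)
def ray(c,p):
    K,D=KD(c);u=cv2.undistortPoints(np.array([[p]],float),K,D)[0,0]
    M=cv2.Rodrigues(np.array(c["rvec"]))[0];d=M.T@np.array([u[0],u[1],1]);return -M.T@np.array(c["tvec"]),d/np.linalg.norm(d)
def proj(c,P):
    K,D=KD(c);return cv2.projectPoints(np.atleast_2d(P).astype(float),np.array(c["rvec"]),np.array(c["tvec"]),K,D)[0][:,0]
def tri(c1,p1,c2,p2):
    o1,d1=ray(c1,p1);o2,d2=ray(c2,p2)
    t=np.linalg.lstsq(np.c_[d1,-d2],o2-o1,rcond=None)[0];a=o1+t[0]*d1;b=o2+t[1]*d2
    return (a+b)/2,np.linalg.norm(a-b)
def plane(c,p,z):
    o,d=ray(c,p);return o+d*(z-o[2])/d[2]
def tcp():
    s=arm.state();return np.array(s["tcp_pos"]),R.from_quat(np.array(s["tcp_rot"])[[1,2,3,0]]).as_matrix(),s
def mat2q(M): return R.from_matrix(M).as_quat()[[3,0,1,2]]
E
python3 - <<'E'
import cv2,numpy as np
a=cv2.imread("pics/scene0.png")[165:315,160:310];b=cv2.imread("pics/top0.png")[75:210,225:335]
a=cv2.resize(a,None,fx=2.667,fy=2.667,interpolation=2);b=cv2.resize(b,None,fx=3.6,fy=3.6,interpolation=2)
o=np.zeros((486,800,3),np.uint8);o[:400,:400]=a[:400,:400];o[:486,400:796]=b
cv2.imwrite("pics/crop1.png",o)
E
```

```text
(no output)
```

View pics/crop1.png

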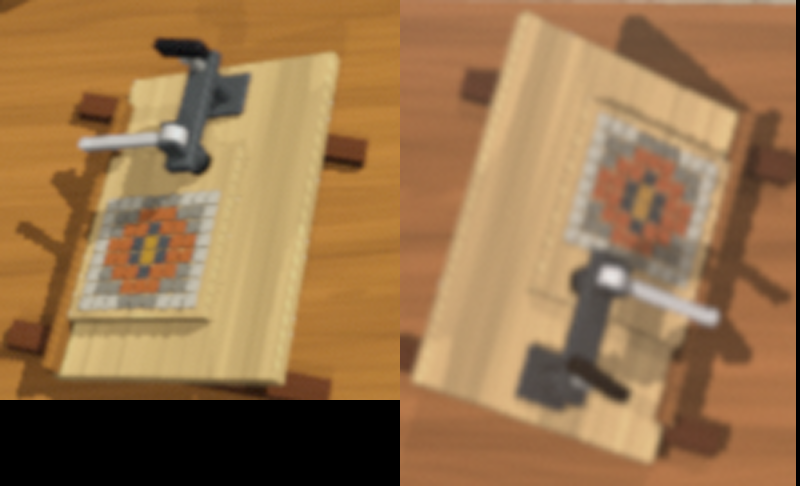

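```bash
python3 - <<'E'
from h import *
S=cams.read_camera("scene");T=cams.read_camera("top")
s=lambda x,y:(x/2.667+160,y/2.667+165); t=lambda x,y:((x-400)/3.6+225,y/3.6+75)
P={}
for n,a,b in [("nearup",(338,54),(413,382)),("neardn",(132,84),(655,462)),("fardn",(58,376),(747,110)),("farup",(284,383),(527,12)),
 ("levtip",(82,145),(716,319)),("hub",(173,137),(611,277)),("nutA",(158,46),(627,396)),("nutB",(205,50),(572,362))]:
    P[n],e=tri(S,s(*a),T,t(*b));print(n,P[n].round(4),round(e,4))
y=P["nearup"]+P["neardn"]-P["farup"]-P["fardn"];up=P["nearup"]+P["farup"]-P["neardn"]-P["fardn"]
print("yaw from y",np.arctan2(-y[0],y[1]),"from up",np.arctan2(up[1],up[0]),np.linalg.norm(y)/2,np.linalg.norm(up)/2,np.degrees(np.arcsin(up[2]/np.linalg.norm(up))))
c=sum(P[k] for k in["nearup","neardn","fardn","farup"])/4;print("c",c)
d=P["nutB"]-P["nutA"];print("nut",(P["nutA"]+P["nutB"])/2,np.linalg.norm(d),d)
print("lever",P["levtip"]-P["hub"])
E
```

```text
nearup [0.53   0.1014 0.1581] 0.0051
neardn [ 0.4702 -0.1415  0.0179] 0.0044
fardn [ 0.8415 -0.2289  0.0328] 0.0121
farup [0.8994 0.0042 0.1561] 0.0135
levtip [ 0.6046 -0.1925  0.1122] 0.0048
hub [ 0.6329 -0.0871  0.1713] 0.0019
nutA [ 0.5183 -0.1017  0.1755] 0.0054
nutB [ 0.5455 -0.0492  0.2042] 0.0043
yaw from y 1.3265077250700998 from up 1.3283306669874595 0.381704935360303 0.2783687663884686 28.259241630342522
c [ 0.68529863 -0.06618716  0.09122249]
nut [ 0.5318903  -0.07545159  0.18986084] 0.0657269274443516 [0.02712758 0.0525356  0.02870773]
lever [-0.0282971  -0.10548235 -0.05916755]
```

```bash
cat >> h.py <<'E'
A=1.3275
ex=np.array([np.cos(A),np.sin(A),0]);ey=np.array([-np.sin(A),np.cos(A),0]);ez=np.array([0,0,1.])
N=-.5*ex+.8660254*ez;U=.8660254*ex+.5*ez
def go(P,yaw=None):
    "shift in tool axes and twist to TCP P with tool-y yaw"
    p,M,s=tcp();d=M.T@(np.array(P)-p);cur=np.arctan2(M[1,1],M[0,1])
    tw=0 if yaw is None else -(yaw-cur)
    print("shift",d.round(4),"twist",round((tw+np.pi)%(2*np.pi)-np.pi,3),"q6",round(s["joints"][5],3))
E
python3 - <<'E'
from h import *
W=cams.read_camera("wrist");Rw=cv2.Rodrigues(W["rvec"])[0];C=-Rw.T@W["tvec"];p,M,s=tcp()
print("cam in tool",M.T@(C-p),"axis",M.T@Rw[2],"camx",M.T@Rw[0])
go([0.56,-0.12,0.36],-0.244)
T=cams.read_camera("top")
for n,q,z in(("pot",(357,237),.085),("bowl",(382,186),.05)):print(n,plane(T,q,z))
E
```

```text
cam in tool [ 0.07982839  0.00044934 -0.13246356] axis [-0.31384971 -0.00102109  0.94947213] camx [7.38015206e-04 9.99998857e-01 1.31937882e-03]
shift [ 0.5016 -0.2484 -0.1179] twist -1.034 q6 1.571
pot [ 0.34994892 -0.35497593  0.085     ]
bowl [ 0.53762866 -0.45453684  0.05      ]
```

Request:
{"api": "carry_out", "payload": {"travel": [[0, 0, -0.04], [0.05, -0.02, -0.08], [0.1, -0.05, -0.1], [0.15, -0.07, -0.12], [0.19, -0.09, -0.12], [0.23, -0.11, -0.12], [0.27, -0.13, -0.12], [0.31, -0.15, -0.12]], "twist": [0, -0.1, -0.2, -0.3, -0.4, -0.5, -0.6, -0.7], "jaw": [-1, -1, -1, -1, -1, -1, -1, -1]}}

```text
clock: 1.15
tcp_pos: [0.3971, -0.2766, 0.3627]
tcp_rot: [0.001, 0.878, 0.478, 0.0]
ft_force: [0.8, -0.6, -0.1]
width: 0.0855
finger_force: 0.0
```

```bash
python3 -c "
from h import *
go([0.56,-0.12,0.36],-0.244)"
```

```text
shift [0.2199 0.0517 0.0027] twist -0.33 q6 1.537
```

Request:
{"api": "carry_out", "payload": {"travel": [[0.04, 0.01, 0], [0.085, 0.02, 0], [0.13, 0.03, 0], [0.18, 0.042, 0], [0.22, 0.052, 0], [0.22, 0.052, 0], [0.22, 0.052, 0]], "twist": [-0.1, -0.2, -0.3, -0.33, -0.33, -0.33, -0.33], "jaw": [-1, -1, -1, -1, -1, -1, -1]}}

```text
clock: 1.85
tcp_pos: [0.5602, -0.1215, 0.3615]
tcp_rot: [-0.0, 0.789, 0.615, -0.001]
ft_force: [0.0, -0.4, 0.2]
width: 0.0853
finger_force: 0.0
```

```bash
python3 - <<'E'
from h import *
W=cams.read_camera("wrist");p,M,s=tcp();print(p,np.arctan2(M[1,1],M[0,1]))
hub=np.array([.6329,-.0871,.1713]);print("pred hub,grip,nut",proj(W,[hub,hub-.1*U,[.532,-.0755,.190]]))
cv2.imwrite("pics/w1.png",cv2.resize(W["img"][:,:,::-1],(800,600)))
E
```

```text
[ 0.5596067  -0.12219751  0.36200825] -0.24744117398429977
pred hub,grip,nut [[321.05692723 113.06625206]
 [308.77523989 185.6852242 ]
 [211.36427432 129.79947518]]
```

View pics/w1.png

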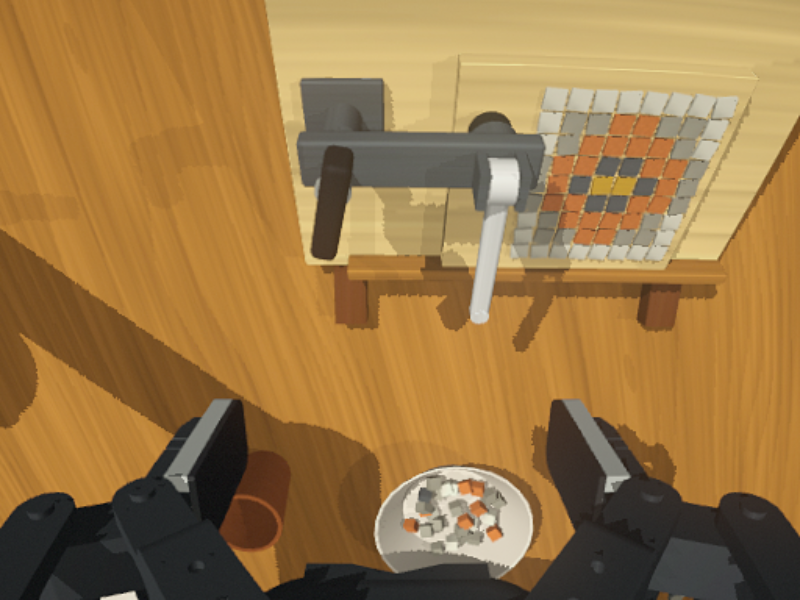

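The view agrees with prediction: the lever's hub is at about (500,178), its tip at (480,318), and the nut bar's centre at (332,202) in the 800-px picture. All are within about 3 mm. Next is the approach to the lever grip.

```bash
python3 - <<'E'
from h import *
W=cams.read_camera("wrist")
hub=np.array([.6329,-.0871,.1713]);print(proj(W,[hub-.121*U])*1.5625)
n=np.array([.532,-.0755,.190])
e=[]
for q in((338,150),(325,252)):
    o,d=ray(W,np.array(q)/1.5625);e.append(o+d*((n-o)@N)/(d@N))
b=e[0]-e[1];print("bar",np.linalg.norm(b),"ctr",(e[0]+e[1])/2,"alpha",np.arctan2(b@ey,b@U))
go([.6105,-.173,.113],-.244)
E
```

```text
[[479.62028553 307.32862689]]
bar 0.07468137538702115 ctr [ 0.53118817 -0.07793737  0.18852131] alpha -0.19196032169276614
shift [-0.0361  0.0621  0.2494] twist -0.004 q6 1.603
```

Request:
{"api": "carry_out", "payload": {"travel": [[-0.02, 0.03, 0.03], [-0.038, 0.062, 0.07], [-0.038, 0.062, 0.12], [-0.038, 0.062, 0.165], [-0.038, 0.062, 0.21], [-0.038, 0.062, 0.25], [-0.038, 0.062, 0.25], [-0.038, 0.062, 0.25]], "twist": [0, 0, 0, 0, 0, 0, 0, 0], "jaw": [-0.4, -0.4, -0.4, -0.4, -0.4, -0.4, -0.4, -0.4], "force": 20}}

```text
clock: 2.75
tcp_pos: [0.6097, -0.1753, 0.1134]
tcp_rot: [-0.0, 0.79, 0.614, -0.0]
ft_force: [0.8, -0.5, 0.7]
width: 0.0597
finger_force: 0.0
```

```bash
python3 - <<'E'
from h import *
W=cams.read_camera("wrist");p,M,s=tcp();print(p,s["ft_force"],s["width"])
cv2.imwrite("pics/w2.png",W["img"][:,:,::-1])
E
```

```text
[ 0.61105232 -0.17543095  0.11499175] [ 0.01738476 -0.60415292  0.64136764] 0.05930321894983505
```

View pics/w2.png

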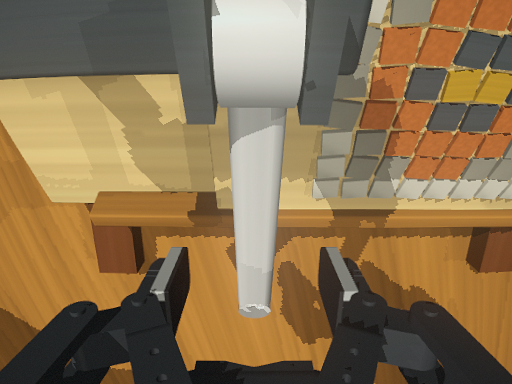

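The blade lies centred between the pads, with its end at (255,312). I'll close the jaw.

Request:
{"api": "carry_out", "payload": {"travel": [[0, 0, 0], [0, 0, 0], [0, 0, 0], [0, 0, 0], [0, 0, 0], [0, 0, 0], [0, 0, 0]], "twist": [0, 0, 0, 0, 0, 0, 0], "jaw": [1, 1, 1, 1, 1, 1, 1], "force": 25}}

```text
clock: 3.5
tcp_pos: [0.6106, -0.1738, 0.1128]
tcp_rot: [-0.0, 0.789, 0.614, 0.001]
ft_force: [-2.8, 2.4, 5.2]
width: 0.0137
finger_force: 30.1
```

```bash
python3 - <<'E'
from h import *
p,M,s=tcp();print(p,s["ft_force"],s["width"],s["finger_force"])
# arc in tool axes
g=p-0.008*M[:,2]; 
for th in np.arange(0,1.86,.15).tolist()+[1.85,1.9]:
    d=.1*((1-np.cos(th))*U+np.sin(th)*N);print(round(th,2),(M.T@d).round(3))
E
```

```text
[ 0.61059774 -0.17381683  0.11275464] [-2.78473638  2.37824989  5.23316492] 0.013697028234474194 30.12535974907223
0.0 [0. 0. 0.]
0.15 [-0.006  0.    -0.014]
0.3 [-0.011  0.    -0.028]
0.45 [-0.013  0.    -0.043]
0.6 [-0.013  0.    -0.058]
0.75 [-0.011  0.    -0.072]
0.9 [-0.006  0.    -0.087]
1.05 [ 0.   0.  -0.1]
1.2 [ 0.009  0.    -0.113]
1.35 [ 0.019 -0.    -0.124]
1.5 [ 0.031 -0.    -0.133]
1.65 [ 0.044 -0.    -0.14 ]
1.8 [ 0.058 -0.    -0.146]
1.85 [ 0.063 -0.    -0.147]
1.9 [ 0.067 -0.    -0.148]
```

Request:
{"api": "carry_out", "payload": {"travel": [[-0.006, 0, -0.014], [-0.011, 0, -0.028], [-0.013, 0, -0.043], [-0.013, 0, -0.058], [-0.011, 0, -0.072], [-0.006, 0, -0.087], [0, 0, -0.1], [0, 0, -0.1]], "twist": [0, 0, 0, 0, 0, 0, 0, 0], "jaw": [1, 1, 1, 1, 1, 1, 1, 1]}}

```text
clock: 4.3
tcp_pos: [0.6107, -0.1735, 0.2139]
tcp_rot: [0.0, 0.789, 0.615, 0.0]
ft_force: [-1.8, 2.2, -1.8]
width: 0.0133
finger_force: 26.3
```

Request:
{"api": "carry_out", "payload": {"travel": [[0.009, 0, -0.013], [0.019, 0, -0.024], [0.031, 0, -0.033], [0.044, 0, -0.04], [0.058, 0, -0.046], [0.063, 0, -0.047], [0.065, 0, -0.047], [0.065, 0, -0.047]], "twist": [0, 0, 0, 0, 0, 0, 0, 0], "jaw": [1, 1, 1, 1, 1, 1, 1, 1]}}

```text
clock: 5.1
tcp_pos: [0.6269, -0.1111, 0.2612]
tcp_rot: [0.001, 0.789, 0.614, 0.001]
ft_force: [-2.3, -3.2, 6.9]
width: 0.0134
finger_force: 25.9
```

```bash
python3 - <<'E'
from h import *
p,M,s=tcp();print(p,s["ft_force"],s["width"],s["finger_force"])
g=p-.008*M[:,2];v=g-np.array([.6325,-.088,.171]);print(v@U,v@N,v@ey,np.arctan2(v@N,-v@U))
E
```

```text
[ 0.62687684 -0.11108457  0.26123727] [-2.26561465 -3.22667298  6.9434302 ] 0.013433902395755492 25.93284895643592
0.028545923814905786 0.09695358269287406 -7.733064419769904e-05 1.857134093696049
```

Request:
{"api": "carry_out", "payload": {"travel": [[0, 0, 0], [0, 0, 0], [0, 0, 0], [0, 0, -0.03], [0, 0, -0.07], [0, 0, -0.11], [0, 0, -0.11], [0, 0, -0.11]], "twist": [0, 0, 0, 0, 0, 0, -0.14, -0.28], "jaw": [-0.4, -0.4, -0.4, -0.4, -0.4, -0.4, -0.4, -0.4]}}

```text
clock: 5.9
tcp_pos: [0.6272, -0.1111, 0.3707]
tcp_rot: [0.001, 0.694, 0.72, 0.001]
ft_force: [0.1, -0.5, -0.2]
width: 0.0598
finger_force: 0.0
```

```bash
python3 - <<'E'
from h import *
for c in("scene","top"):
    W=cams.read_camera(c);cv2.imwrite(f"pics/{c}1.png",W["img"][:,:,::-1])
go([.5315,-.0765,.30],2.678)
E
```

```text
shift [ 0.0376 -0.094   0.0691] twist -2.646 q6 1.363
```

Request:
{"api": "carry_out", "payload": {"travel": [[0.01, -0.025, 0], [0.02, -0.05, 0], [0.03, -0.075, 0], [0.038, -0.094, 0], [0.038, -0.094, 0.01], [0.038, -0.094, 0.02], [0.038, -0.094, 0.03], [0.038, -0.094, 0.03]], "twist": [-0.14, -0.28, -0.42, -0.56, -0.7, -0.84, -0.98, -1.12], "jaw": [-0.4, -0.4, -0.4, -0.4, -0.4, -0.4, -0.4, -0.4]}}

```text
clock: 6.8
tcp_pos: [0.5305, -0.076, 0.3374]
tcp_rot: [-0.001, 0.207, 0.978, 0.0]
ft_force: [0.7, -0.7, 0.3]
width: 0.0598
finger_force: 0.0
```

Request:
{"api": "carry_out", "payload": {"travel": [[0, 0, 0], [0, 0, 0], [0, 0, 0], [0, 0, 0], [0, 0, 0], [0, 0, 0], [0, 0, 0], [0, 0, 0]], "twist": [-0.14, -0.28, -0.42, -0.56, -0.7, -0.84, -0.98, -1.12], "jaw": [-0.4, -0.4, -0.4, -0.4, -0.4, -0.4, -0.4, -0.4]}}

```text
clock: 7.6
tcp_pos: [0.531, -0.0761, 0.3387]
tcp_rot: [-0.0, -0.344, 0.939, 0.0]
ft_force: [-0.5, -0.1, -0.1]
width: 0.0598
finger_force: 0.0
```

Request:
{"api": "carry_out", "payload": {"travel": [[0, 0, 0], [0, 0, 0], [0, 0, 0.0], [0, 0, 0.0], [0, 0, 0.0]], "twist": [-0.14, -0.28, -0.406, -0.406, -0.406], "jaw": [-0.4, -0.4, -0.4, -0.4, -0.4]}}

```text
clock: 8.1
tcp_pos: [0.5311, -0.0763, 0.3389]
tcp_rot: [-0.0, -0.524, 0.852, 0.0]
ft_force: [0.7, -0.3, -0.0]
width: 0.0601
finger_force: 0.0
```

```bash
python3 - <<'E'
from h import *
W=cams.read_camera("wrist");a=W["img"]
T=cams.read_camera("top")
b=cv2.resize(T["img"][110:200,250:330],None,fx=4,fy=4,interpolation=2)
o=np.zeros((384,800,3),np.uint8);o[:,:512]=a;o[:360,512:800]=b[:,:288];cv2.imwrite("pics/w3.png",o[:,:,::-1])
print(proj(W,[.5315,-.0765,.189]))
go([.5315,-.0765,.18],2.678)
E
```

```text
[[252.27929349 178.47077642]]
shift [ 1.000e-04 -5.000e-04  1.591e-01] twist -0.003 q6 -1.247
```

View pics/w3.png

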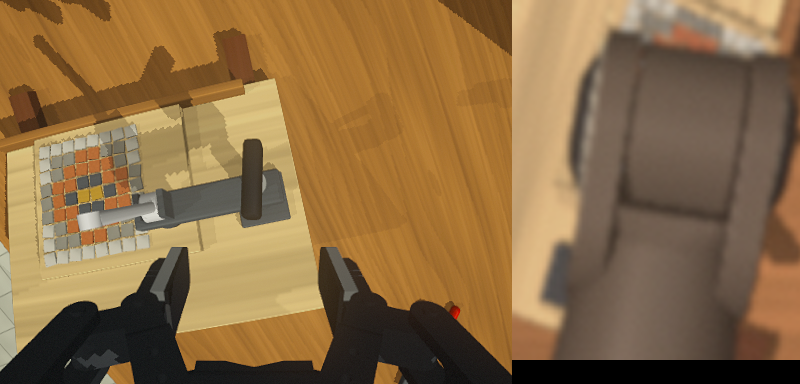

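The bar is upright and centred at (252,180), just as predicted, and the lever stands open at (80-160,205). I'll descend onto the nut.

Request:
{"api": "carry_out", "payload": {"travel": [[0, 0, 0.04], [0, 0, 0.08], [0, 0, 0.12], [0, 0, 0.15], [0, 0, 0.16], [0, 0, 0.16]], "twist": [0, 0, 0, 0, 0, 0], "jaw": [-0.4, -0.4, -0.4, -0.4, -0.4, -0.4]}}

```text
clock: 8.8
tcp_pos: [0.5305, -0.0762, 0.1782]
tcp_rot: [-0.001, -0.525, 0.851, 0.001]
ft_force: [0.2, -0.2, 1.3]
width: 0.0597
finger_force: 0.0
```

Request:
{"api": "carry_out", "payload": {"travel": [[0, 0, 0], [0, 0, 0], [0, 0, 0], [0, 0, 0], [0, 0, 0], [0, 0, 0], [0, 0, 0], [0, 0, 0]], "twist": [0, 0, 0, 0, 0, 0, 0, 0], "jaw": [1, 1, 1, 1, 1, 1, 1, 1], "force": 30}}

```text
clock: 9.6
tcp_pos: [0.5325, -0.0766, 0.1811]
tcp_rot: [0.001, -0.526, 0.851, -0.001]
ft_force: [2.1, -1.0, 6.1]
width: 0.0174
finger_force: 29.9
```

```bash
cat > st.py <<'E'
from h import *
p,M,s=tcp();t=np.array(s["ft_torque"]);f=np.array(s["ft_force"])
print("t",round(s["clock"],2),"p",p.round(4),"f",f.round(1),"tau",t.round(3),"tauN",round(t@N,3),"q6",round(s["joints"][5],3),"tq6",round(s["joint_torque"][5],3),"w",round(s["width"],4),"ff",round(s["finger_force"],1))
E
python3 st.py
```

```text
t 9.6 p [ 0.5325 -0.0766  0.1811] f [ 2.1 -1.   6.1] tau [-0.142  0.119  0.075] tauN 0.025 q6 -1.25 tq6 0.09 w 0.0174 ff 29.9
```

Request:
{"api": "carry_out", "payload": {"travel": [[0, 0, 0], [0, 0, 0], [0, 0, 0], [0, 0, 0], [0, 0, 0], [0, 0, 0]], "twist": [0.05, 0.1, 0.15, 0.2, 0.25, 0.3], "jaw": [1, 1, 1, 1, 1, 1]}}

```text
clock: 10.2
tcp_pos: [0.5332, -0.0748, 0.1811]
tcp_rot: [0.003, -0.393, 0.919, 0.001]
ft_force: [6.2, 0.2, 6.8]
width: 0.0172
finger_force: 114.2
```

```bash
python3 st.py
```

```text
t 10.2 p [ 0.5332 -0.0748  0.1811] f [6.2 0.2 6.8] tau [2.207 0.51  1.306] tauN 0.617 q6 -0.95 tq6 0.608 w 0.0172 ff 114.2
```

Request:
{"api": "carry_out", "payload": {"travel": [[0, 0, 0], [0, 0, 0], [0, 0, 0], [0, 0, 0], [0, 0, 0], [0, 0, 0]], "twist": [0.05, 0.1, 0.15, 0.2, 0.25, 0.3], "jaw": [1, 1, 1, 1, 1, 1]}}

```text
clock: 10.8
tcp_pos: [0.5317, -0.076, 0.1814]
tcp_rot: [0.001, -0.253, 0.967, 0.0]
ft_force: [-13.7, -9.9, 25.4]
width: 0.0172
finger_force: 182.6
```

```bash
python3 st.py
```

```text
t 10.8 p [ 0.5317 -0.076   0.1814] f [-13.7  -9.9  25.4] tau [1.313 3.541 1.087] tauN -0.935 q6 -0.654 tq6 1.21 w 0.0172 ff 182.6
```

Gripping tightly binds, because the pads cannot yield to the 30° tilt. I'll use a loose straddle as a wrench instead.

Request:
{"api": "carry_out", "payload": {"travel": [[0, 0, 0], [0, 0, 0], [0, 0, -0.006], [0, 0, -0.006]], "twist": [0, 0, 0, 0], "jaw": [0.3, 0.3, 0.3, 0.3], "force": 40}}

```text
clock: 11.2
tcp_pos: [0.5317, -0.0763, 0.186]
tcp_rot: [0.001, -0.251, 0.968, -0.0]
ft_force: [-0.4, -0.5, -0.9]
width: 0.0298
finger_force: 0.0
```

```bash
python3 st.py
```

```text
t 11.2 p [ 0.5317 -0.0763  0.186 ] f [-0.4 -0.5 -0.9] tau [-0.029  0.036 -0.039] tauN -0.048 q6 -0.65 tq6 0.0 w 0.0298 ff 0.0
```

Request:
{"api": "carry_out", "payload": {"travel": [[0, 0, 0], [0, 0, 0], [0, 0, 0], [0, 0, 0], [0, 0, 0]], "twist": [0.06, 0.12, 0.18, 0.24, 0.3], "jaw": [0.3, 0.3, 0.3, 0.3, 0.3]}}

```text
clock: 11.7
tcp_pos: [0.5321, -0.0763, 0.1854]
tcp_rot: [0.001, -0.103, 0.995, -0.0]
ft_force: [3.0, -0.8, -0.5]
width: 0.0299
finger_force: 6.3
```

```bash
python3 st.py
```

```text
t 11.7 p [ 0.5321 -0.0763  0.1854] f [ 3.  -0.8 -0.5] tau [ 0.046 -0.453  0.245] tauN 0.427 q6 -0.348 tq6 -0.337 w 0.0299 ff 6.3
```

Request:
{"api": "carry_out", "payload": {"travel": [[0, 0, 0], [0, 0, 0], [0, 0, 0], [0, 0, 0], [0, 0, 0]], "twist": [0.06, 0.12, 0.18, 0.24, 0.3], "jaw": [0.3, 0.3, 0.3, 0.3, 0.3]}}

```text
clock: 12.2
tcp_pos: [0.5325, -0.076, 0.1858]
tcp_rot: [0.001, 0.047, 0.999, 0.0]
ft_force: [2.4, 1.0, 1.7]
width: 0.0301
finger_force: 9.6
```

```bash
python3 st.py
```

```text
t 12.2 p [ 0.5325 -0.076   0.1858] f [2.4 1.  1.7] tau [ 0.265 -0.214  0.32 ] tauN 0.349 q6 -0.048 tq6 -0.281 w 0.0301 ff 9.6
```

Request:
{"api": "carry_out", "payload": {"travel": [[0, 0, 0], [0, 0, 0], [0, 0, 0], [0, 0, 0]], "twist": [0.05, 0.1, 0.15, 0.2], "jaw": [0.3, 0.3, 0.3, 0.3]}}

```text
clock: 12.6
tcp_pos: [0.5327, -0.0761, 0.1862]
tcp_rot: [0.002, 0.146, 0.989, 0.0]
ft_force: [1.4, 0.1, 2.6]
width: 0.0296
finger_force: 10.7
```

```bash
python3 st.py; python3 - <<'E'
from h import *
W=cams.read_camera("wrist");cv2.imwrite("pics/w4.png",W["img"][:,:,::-1])
E
```

```text
t 12.6 p [ 0.5327 -0.0761  0.1862] f [1.4 0.1 2.6] tau [ 0.187 -0.093  0.372] tauN 0.345 q6 0.151 tq6 -0.169 w 0.0296 ff 10.7
```

View pics/w4.png

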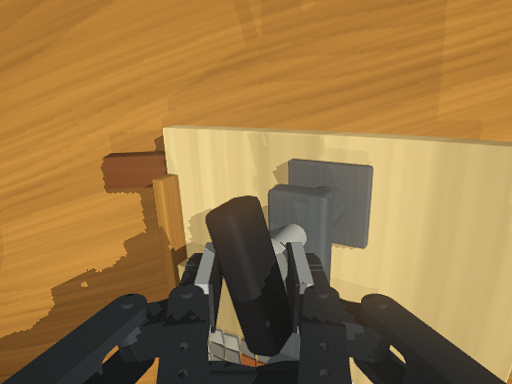

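Request:
{"api": "carry_out", "payload": {"travel": [[0, 0, 0], [0, 0, 0], [0, 0, 0], [0, 0, 0]], "twist": [0.05, 0.1, 0.15, 0.2], "jaw": [0.3, 0.3, 0.3, 0.3]}}

```text
clock: 13.05
tcp_pos: [0.5322, -0.0761, 0.1861]
tcp_rot: [0.001, 0.244, 0.97, 0.0]
ft_force: [2.9, 0.6, 4.6]
width: 0.03
finger_force: 12.5
```

```bash
python3 st.py
```

```text
t 13.05 p [ 0.5322 -0.0761  0.1861] f [2.9 0.6 4.6] tau [ 0.233 -0.2    0.413] tauN 0.426 q6 0.35 tq6 -0.135 w 0.03 ff 12.5
```

The bar, from (232,200) to (275,350), trails the fingers by about 0.25 rad and is turning cleanly. The torque is rising smoothly with tilt and there is no step yet.

Request:
{"api": "carry_out", "payload": {"travel": [[0, 0, 0], [0, 0, 0], [0, 0, 0]], "twist": [0.05, 0.1, 0.15], "jaw": [0.3, 0.3, 0.3]}}

```text
clock: 13.35
tcp_pos: [0.5319, -0.0761, 0.1858]
tcp_rot: [0.001, 0.316, 0.949, 0.0]
ft_force: [2.0, 1.2, 2.9]
width: 0.0297
finger_force: 12.8
```

```bash
python3 st.py
```

```text
t 13.35 p [ 0.5319 -0.0761  0.1858] f [2.  1.2 2.9] tau [ 0.309 -0.09   0.423] tauN 0.373 q6 0.5 tq6 -0.128 w 0.0297 ff 12.8
```

Request:
{"api": "carry_out", "payload": {"travel": [[0, 0, 0], [0, 0, 0], [0, 0, 0]], "twist": [0.05, 0.1, 0.15], "jaw": [0.3, 0.3, 0.3]}}

```text
clock: 13.65
tcp_pos: [0.5315, -0.0758, 0.1853]
tcp_rot: [-0.0, 0.386, 0.922, 0.001]
ft_force: [1.0, 1.8, 0.6]
width: 0.03
finger_force: 12.0
```

```bash
python3 st.py
```

```text
t 13.65 p [ 0.5315 -0.0758  0.1853] f [1.  1.8 0.6] tau [ 0.519 -0.056  0.34 ] tauN 0.259 q6 0.65 tq6 -0.155 w 0.03 ff 12.0
```

Request:
{"api": "carry_out", "payload": {"travel": [[0, 0, 0], [0, 0, 0], [0, 0, 0]], "twist": [0.05, 0.1, 0.15], "jaw": [0.3, 0.3, 0.3]}}

```text
clock: 13.95
tcp_pos: [0.5311, -0.0754, 0.1846]
tcp_rot: [-0.001, 0.454, 0.891, 0.001]
ft_force: [0.9, 2.5, -2.9]
width: 0.0295
finger_force: 10.8
```

```bash
python3 st.py
```

```text
t 13.95 p [ 0.5311 -0.0754  0.1846] f [ 0.9  2.5 -2.9] tau [ 0.803 -0.063  0.378] tauN 0.261 q6 0.801 tq6 -0.153 w 0.0295 ff 10.8
```

Request:
{"api": "carry_out", "payload": {"travel": [[0, 0, 0], [0, 0, 0], [0, 0, 0]], "twist": [0.05, 0.1, 0.15], "jaw": [0.3, 0.3, 0.3]}}

```text
clock: 14.25
tcp_pos: [0.5311, -0.0751, 0.1843]
tcp_rot: [-0.001, 0.52, 0.854, 0.001]
ft_force: [1.4, 3.2, -3.2]
width: 0.03
finger_force: 9.2
```

```bash
python3 st.py
```

```text
t 14.25 p [ 0.5311 -0.0751  0.1843] f [ 1.4  3.2 -3.2] tau [ 0.971 -0.183  0.314] tauN 0.244 q6 0.951 tq6 -0.193 w 0.03 ff 9.2
```

Request:
{"api": "carry_out", "payload": {"travel": [[0, 0, 0], [0, 0, 0], [0, 0, 0]], "twist": [0.05, 0.1, 0.15], "jaw": [0.3, 0.3, 0.3]}}

```text
clock: 14.55
tcp_pos: [0.5314, -0.0751, 0.1845]
tcp_rot: [-0.001, 0.582, 0.813, 0.001]
ft_force: [2.3, 3.6, -2.7]
width: 0.0295
finger_force: 8.1
```

```bash
python3 st.py
```

```text
t 14.55 p [ 0.5314 -0.0751  0.1845] f [ 2.3  3.6 -2.7] tau [ 0.97  -0.387  0.239] tauN 0.278 q6 1.101 tq6 -0.235 w 0.0295 ff 8.1
```

Request:
{"api": "carry_out", "payload": {"travel": [[0, 0, 0], [0, 0, 0], [0, 0, 0]], "twist": [0.05, 0.1, 0.15], "jaw": [0.3, 0.3, 0.3]}}

```text
clock: 14.85
tcp_pos: [0.5319, -0.0758, 0.1855]
tcp_rot: [0.0, 0.642, 0.767, 0.001]
ft_force: [2.2, 1.3, 2.3]
width: 0.0299
finger_force: 8.3
```

```bash
python3 st.py
```

```text
t 14.85 p [ 0.5319 -0.0758  0.1855] f [2.2 1.3 2.3] tau [ 0.422 -0.389  0.312] tauN 0.408 q6 1.251 tq6 -0.196 w 0.0299 ff 8.3
```

Request:
{"api": "carry_out", "payload": {"travel": [[0, 0, 0], [0, 0, 0]], "twist": [0.05, 0.1], "jaw": [0.3, 0.3]}}

```text
clock: 15.05
tcp_pos: [0.5322, -0.0764, 0.186]
tcp_rot: [0.001, 0.679, 0.734, 0.001]
ft_force: [1.4, -1.5, 4.6]
width: 0.03
finger_force: 8.9
```

```bash
python3 st.py
```

```text
t 15.05 p [ 0.5322 -0.0764  0.186 ] f [ 1.4 -1.5  4.6] tau [ 0.042 -0.35   0.389] tauN 0.502 q6 1.351 tq6 -0.167 w 0.03 ff 8.9
```

Request:
{"api": "carry_out", "payload": {"travel": [[0, 0, 0], [0, 0, 0]], "twist": [0.05, 0.1], "jaw": [0.3, 0.3]}}

```text
clock: 15.25
tcp_pos: [0.5321, -0.0764, 0.1859]
tcp_rot: [0.001, 0.715, 0.699, 0.001]
ft_force: [1.2, -0.4, 2.4]
width: 0.03
finger_force: 8.5
```

```bash
python3 st.py
```

```text
t 15.25 p [ 0.5321 -0.0764  0.1859] f [ 1.2 -0.4  2.4] tau [ 0.256 -0.262  0.348] tauN 0.397 q6 1.451 tq6 -0.179 w 0.03 ff 8.5
```

Request:
{"api": "carry_out", "payload": {"travel": [[0, 0, 0], [0, 0, 0]], "twist": [0.04, 0.08], "jaw": [0.3, 0.3]}}

```text
clock: 15.45
tcp_pos: [0.5319, -0.0763, 0.1858]
tcp_rot: [0.001, 0.742, 0.67, 0.001]
ft_force: [0.9, 0.4, 1.7]
width: 0.0297
finger_force: 8.4
```

```bash
python3 st.py; python3 - <<'E'
from h import *
W=cams.read_camera("wrist");cv2.imwrite("pics/w5.png",W["img"][:,:,::-1])
E
```

```text
t 15.45 p [ 0.5319 -0.0763  0.1858] f [0.9 0.4 1.7] tau [ 0.287 -0.301  0.347] tauN 0.412 q6 1.53 tq6 -0.073 w 0.0297 ff 8.4
```

View pics/w5.png

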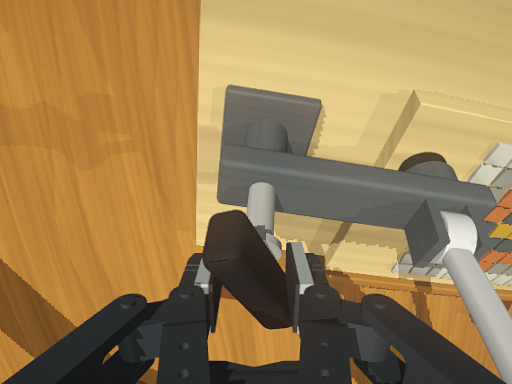

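The bar trails by about 0.45 rad at this tilt. From q6≈1.2 on, the axial torque stepped from about 0.24 to 0.35 Nm and held there while the tilt binding eased, so I read this as touch. I'll leave the nut here and check by the lever's closing torque, pushing with a closed fist.

Request:
{"api": "carry_out", "payload": {"travel": [[0, 0, 0], [0, 0, 0], [0, 0, 0], [0, 0, -0.02], [0, 0, -0.06], [0, 0, -0.1], [0, 0, -0.14], [0, 0, -0.15]], "twist": [-0.1, -0.2, -0.35, -0.35, -0.35, -0.35, -0.35, -0.35], "jaw": [0.3, 0.3, 0.3, 0.3, 0.3, 0.3, 0.3, 0.3]}}

```text
clock: 16.3
tcp_pos: [0.532, -0.0765, 0.3396]
tcp_rot: [0.003, 0.614, 0.789, 0.001]
ft_force: [0.6, -0.9, -0.1]
width: 0.0302
finger_force: 0.0
```

```bash
python3 st.py; cat > lev.py <<'E'
from h import *
H=np.array([.6338,-.0827,.1616])
def P(th,r=.095,gap=0):
    b=-np.cos(th)*U+np.sin(th)*N;m=np.sin(th)*U+np.cos(th)*N
    return H+r*b+(.005+gap)*m+(.011 if th>.52 else -.011)*ex+.011*ez
E
python3 - <<'E'
from lev import *
p,M,s=tcp()
Q=P(1.85)+.02*ex
go(Q+[0,0,.12],-.244);print(Q)
E
```

```text
t 16.3 p [ 0.532  -0.0765  0.3396] f [ 0.6 -0.9 -0.1] tau [-0.023 -0.025 -0.001] tauN 0.014 q6 1.179 tq6 0.013 w 0.0302 ff 0.0
shift [-0.0199  0.1035 -0.0458] twist 0.493 q6 1.179
[ 0.63689906 -0.07021454  0.26598681]
```

Request:
{"api": "carry_out", "payload": {"travel": [[0, 0, -0.03], [-0.005, 0.03, -0.046], [-0.015, 0.07, -0.046], [-0.02, 0.1035, -0.046], [-0.02, 0.1035, -0.046], [-0.02, 0.1035, -0.046]], "twist": [0.1, 0.22, 0.36, 0.493, 0.493, 0.493], "jaw": [1, 1, 1, 1, 1, 1]}}

```text
clock: 16.9
tcp_pos: [0.6371, -0.0703, 0.3788]
tcp_rot: [-0.001, 0.788, 0.616, -0.001]
ft_force: [-0.3, 1.0, 0.3]
width: 0.0002
finger_force: 0.0
```

```bash
python3 st.py; python3 - <<'E'
from lev import *
go(P(1.85)+.02*ex,-.244)
W=cams.read_camera("wrist");cv2.imwrite("pics/w6.png",W["img"][:,:,::-1])
b=-np.cos(1.85)*U+np.sin(1.85)*N
print(proj(W,[H,H+.121*b,[.5315,-.0765,.189]]))
E
```

```text
t 16.9 p [ 0.6371 -0.0703  0.3788] f [-0.3  1.   0.3] tau [-0.007  0.042 -0.006] tauN -0.025 q6 1.704 tq6 0.071 w 0.0002 ff 0.0
shift [1.000e-04 3.000e-04 1.128e-01] twist 0.001 q6 1.704
[[254.89428319 171.43911791]
 [254.53116824 248.14507285]
 [155.16080136 196.12305268]]
```

View pics/w6.png

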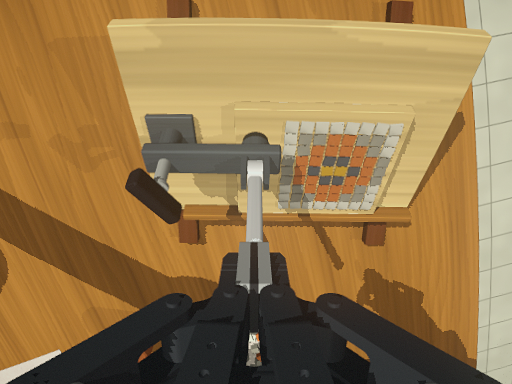

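The hub is at (256,168) and the blade runs down column 255, as predicted. The nut bar lies from (130,172) to (178,217).

```bash
python3 - <<'E'
from lev import *
W=cams.read_camera("wrist");n=np.array([.532,-.0765,.188])
e=[]
for q in((130,172),(178,217)):
    o,d=ray(W,q);e.append(o+d*((n-o)@N)/(d@N))
b=e[0]-e[1];print(np.linalg.norm(b),"alpha",np.arctan2(b@ey,b@U), (e[0]+e[1])/2)
E
```

```text
0.07760904009619518 alpha 0.46035358275260274 [ 0.53029783 -0.0774112   0.18725266]
```

Request:
{"api": "carry_out", "payload": {"travel": [[0, 0, 0.04], [0, 0, 0.08], [0, 0, 0.113], [0, 0, 0.113], [0, 0, 0.113]], "twist": [0, 0, 0, 0, 0], "jaw": [1, 1, 1, 1, 1]}}

```text
clock: 17.5
tcp_pos: [0.6354, -0.0704, 0.2701]
tcp_rot: [0.0, 0.788, 0.615, 0.0]
ft_force: [-0.2, -1.1, 1.3]
width: 0.0001
finger_force: 0.0
```

```bash
python3 st.py; python3 - <<'E'
from lev import *
p,M,s=tcp();p0=P(1.85)+.02*ex
for th in(1.85,1.7,1.55,1.4,1.25,1.1,.95,.8,.65,.5,.35,.2,.05,0):print(th,(M.T@(P(th)-p)).round(4))
E
```

```text
t 17.5 p [ 0.6354 -0.0704  0.2701] f [-0.2 -1.1  1.3] tau [-0.014 -0.018 -0.015] tauN -0.003 q6 1.705 tq6 -0.006 w 0.0001 ff 0.0
1.85 [-0.0194  0.0015  0.0041]
1.7 [-0.0332  0.0015  0.0079]
1.55 [-0.0462  0.0015  0.0136]
1.4 [-0.0583  0.0015  0.0213]
1.25 [-0.069   0.0015  0.0306]
1.1 [-0.0782  0.0015  0.0415]
0.95 [-0.0857  0.0015  0.0536]
0.8 [-0.0913  0.0015  0.0667]
0.65 [-0.0949  0.0015  0.0805]
0.5 [-0.1184  0.0015  0.0947]
0.35 [-0.1178  0.0015  0.109 ]
0.2 [-0.115   0.0015  0.1229]
0.05 [-0.1101  0.0015  0.1363]
0 [-0.1081  0.0015  0.1406]
```

Request:
{"api": "carry_out", "payload": {"travel": [[-0.01, 0.001, 0.003], [-0.019, 0.001, 0.004], [-0.026, 0.001, 0.006], [-0.033, 0.001, 0.008], [-0.039, 0.001, 0.011], [-0.046, 0.001, 0.014]], "twist": [0, 0, 0, 0, 0, 0], "jaw": [1, 1, 1, 1, 1, 1]}}

```text
clock: 18.1
tcp_pos: [0.6264, -0.1157, 0.2544]
tcp_rot: [0.0, 0.788, 0.615, 0.0]
ft_force: [0.5, 1.3, 1.9]
width: 0.0003
finger_force: 1.2
```

```bash
cat > lt.py <<'E'
from lev import *
F=[]
for i in range(6):
    p,M,s=tcp();F.append(s["ft_force"])
    if i<5: cams.read_camera("wrist")
print(np.round(F,1).tolist())
F=np.array(F);c=p-.011*ez-.011*ex-H;th=np.arctan2(c@N,-c@U)
if th<.5: c=c+.022*ex
print("p",p.round(4),"th",round(th,2),"T",[(np.cross(c,f)@ey).round(3) for f in F],"mean",(np.cross(c,F.mean(0))@ey).round(3))
E
python3 lt.py
```

```text
[[0.5, 1.3, 1.9], [1.1, 0.0, 2.7], [-0.8, 0.9, -0.3], [-0.5, -0.1, 0.6], [-0.4, -0.3, 0.5], [-0.0, 0.0, 0.1]]
p [ 0.626  -0.1153  0.2537] th 1.59 T [np.float64(0.191), np.float64(0.143), np.float64(0.04), np.float64(0.007), np.float64(-0.014), np.float64(0.003)] mean 0.062
```

Request:
{"api": "carry_out", "payload": {"travel": [[-0.006, 0, 0.004], [-0.012, 0, 0.008], [-0.017, 0, 0.012], [-0.023, 0, 0.017]], "twist": [0, 0, 0, 0], "jaw": [1, 1, 1, 1]}}

```text
clock: 18.75
tcp_pos: [0.6205, -0.1379, 0.237]
tcp_rot: [-0.0, 0.788, 0.615, 0.0]
ft_force: [-0.0, 1.5, 1.9]
width: -0.0001
finger_force: 1.1
```

```bash
python3 lt.py
```

```text
[[-0.0, 1.5, 1.9], [1.3, -0.6, 1.8], [-0.9, -0.4, 0.1], [0.3, 0.1, 1.6], [-0.1, -0.2, 0.5], [0.5, 0.1, 0.5]]
p [ 0.6206 -0.1378  0.2369] th 1.28 T [np.float64(0.219), np.float64(0.104), np.float64(-0.025), np.float64(0.121), np.float64(0.024), np.float64(0.05)] mean 0.082
```

```bash
sed -i 's/range(6)/range(1)/' lt.py
```

Request:
{"api": "carry_out", "payload": {"travel": [[-0.005, 0, 0.005], [-0.009, 0, 0.0105]], "twist": [0, 0], "jaw": [1, 1]}}

```text
clock: 19.2
tcp_pos: [0.6186, -0.1465, 0.2268]
tcp_rot: [0.0, 0.788, 0.616, 0.0]
ft_force: [-1.1, 0.2, 3.7]
width: 0.0001
finger_force: 1.2
```

```bash
python3 lt.py
```

```text
[[-1.1, 0.2, 3.7]]
p [ 0.6186 -0.1465  0.2268] th 1.14 T [np.float64(0.278)] mean 0.278
```

Request:
{"api": "carry_out", "payload": {"travel": [[-0.004, 0, 0.006], [-0.0075, 0, 0.012]], "twist": [0, 0], "jaw": [1, 1]}}

```text
clock: 19.45
tcp_pos: [0.6167, -0.154, 0.2145]
tcp_rot: [0.0, 0.788, 0.615, -0.0]
ft_force: [0.3, -0.0, 2.8]
width: 0.0001
finger_force: 1.2
```

```bash
python3 lt.py
```

```text
[[0.3, -0.0, 2.8]]
p [ 0.6167 -0.154   0.2145] th 0.98 T [np.float64(0.233)] mean 0.233
```

Request:
{"api": "carry_out", "payload": {"travel": [[-0.003, 0, 0.0065], [-0.0055, 0, 0.013]], "twist": [0, 0], "jaw": [1, 1]}}

```text
clock: 19.7
tcp_pos: [0.6153, -0.1593, 0.2014]
tcp_rot: [0.0, 0.788, 0.615, -0.0]
ft_force: [-0.4, -0.9, 4.2]
width: -0.0002
finger_force: 1.2
```

```bash
python3 lt.py
```

```text
[[-0.4, -0.9, 4.2]]
p [ 0.6153 -0.1593  0.2014] th 0.83 T [np.float64(0.351)] mean 0.351
```

Request:
{"api": "carry_out", "payload": {"travel": [[-0.002, 0, 0.007], [-0.0035, 0, 0.014]], "twist": [0, 0], "jaw": [1, 1]}}

```text
clock: 19.95
tcp_pos: [0.6145, -0.1625, 0.1873]
tcp_rot: [0.0, 0.788, 0.615, -0.0]
ft_force: [-0.9, -1.9, 3.1]
width: 0.0003
finger_force: 1.2
```

```bash
python3 lt.py
```

```text
[[-0.9, -1.9, 3.1]]
p [ 0.6145 -0.1625  0.1873] th 0.68 T [np.float64(0.259)] mean 0.259
```

The moving samples average about 0.25 Nm, so the foot is pressing and touch is confirmed. I'll finish closing.

Request:
{"api": "carry_out", "payload": {"travel": [[-0.012, 0, 0.007], [-0.0235, 0, 0.0142], [-0.023, 0, 0.021], [-0.023, 0, 0.0285], [-0.0215, 0, 0.0355], [-0.02, 0, 0.0424], [-0.018, 0, 0.049]], "twist": [0, 0, 0, 0, 0, 0, 0], "jaw": [1, 1, 1, 1, 1, 1, 1]}}

```text
clock: 20.7
tcp_pos: [0.6101, -0.1797, 0.138]
tcp_rot: [0.0, 0.788, 0.615, -0.0]
ft_force: [0.1, -2.8, 0.7]
width: -0.0004
finger_force: 1.2
```

```bash
python3 lt.py
```

```text
[[0.1, -2.8, 0.7]]
p [ 0.6101 -0.1797  0.138 ] th 0.22 T [np.float64(0.158)] mean 0.158
```

Request:
{"api": "carry_out", "payload": {"travel": [[0.0015, 0, 0.003], [0.0025, 0, 0.006], [0.003, 0, 0.009], [0.003, 0, 0.01]], "twist": [0, 0, 0, 0], "jaw": [1, 1, 1, 1]}}

```text
clock: 21.15
tcp_pos: [0.6111, -0.1761, 0.1286]
tcp_rot: [-0.0, 0.788, 0.616, 0.001]
ft_force: [-1.1, 1.1, 1.8]
width: -0.0001
finger_force: 1.1
```

```bash
python3 lt.py
```

```text
[[-1.1, 1.1, 1.8]]
p [ 0.6111 -0.1761  0.1286] th 0.13 T [np.float64(0.116)] mean 0.116
```

Request:
{"api": "carry_out", "payload": {"travel": [[0, 0, 0.002], [0, 0, 0.004], [0, 0, 0.004]], "twist": [0, 0, 0], "jaw": [1, 1, 1]}}

```text
clock: 21.5
tcp_pos: [0.6113, -0.1767, 0.1254]
tcp_rot: [0.0, 0.788, 0.615, 0.001]
ft_force: [-1.7, 1.6, 5.2]
width: -0.0001
finger_force: 1.9
```

```bash
python3 lt.py
```

```text
[[-1.7, 1.6, 5.2]]
p [ 0.6113 -0.1767  0.1254] th 0.11 T [np.float64(0.391)] mean 0.391
```

Request:
{"api": "carry_out", "payload": {"travel": [[0, 0, -0.03], [-0.02, 0, -0.08], [-0.02, 0, -0.13], [-0.02, 0, -0.18], [-0.02, 0, -0.22], [-0.02, 0, -0.22]], "twist": [0, 0, 0, 0, 0, 0], "jaw": [1, 1, 1, 1, 1, 1]}}

```text
clock: 22.15
tcp_pos: [0.6072, -0.1968, 0.3517]
tcp_rot: [0.004, 0.788, 0.615, 0.003]
ft_force: [0.3, 0.3, -0.3]
width: 0.0003
finger_force: 0.0
```

```bash
python3 - <<'E'
from lev import *
S=cams.read_camera("scene");W=cams.read_camera("wrist")
print("pred tip closed",proj(W,[H,H-.121*U]),"th=.15",proj(W,[H+.121*(-np.cos(.15)*U+np.sin(.15)*N)]))
b=cv2.resize(S["img"][165:315,160:275],None,fx=2.5,fy=2.5)
o=np.zeros((384,800,3),np.uint8);o[:,:512]=W["img"];o[:375,512:799]=b[:,:287];cv2.imwrite("pics/end.png",o[:,:,::-1])
E
```

```text
pred tip closed [[251.02121333  36.97365258]
 [251.43994346 143.07898681]] th=.15 [[251.445935   152.91974308]]
```

View pics/end.png

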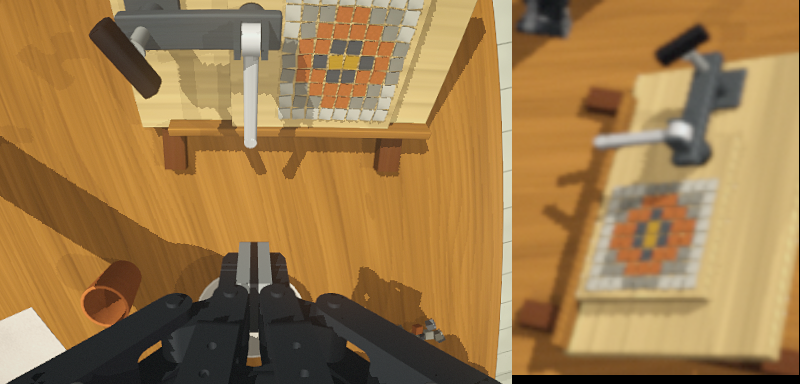

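The blade's end is at about (250,143), matching the closed prediction (143, against 153 at 0.15 rad). The panel and the things around the easel look undisturbed.

```bash
python3 -c "
from bench import hand_in
print(hand_in())"
```

```text
the job is handed in; nothing more can be done
None
```

I opened the lever, screwed the nut down about 2.5 rad to touch as judged by feel, closed the lever, and handed the job in at about 22 s; hand-in returned no verdict, and the clamp force could only be inferred, at roughly 32–38 N.

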